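Clip the bath brushes onto the rack by size, head to tail

TASK

Clip the four bamboo brushes onto the rack, bristles up, in size order: the longest at the end where the round mirror lies, the shortest at the soap-box end, with neighbours turned head to tail so that the wide heads alternate from side to side. Centre each handle across the two rails and press it down until it has clicked fully home in both clips. Leave everything else where it is.

Things in the scene. Friction and masses are not known exactly. Their poses are not given: they have to be found in the camera images.
- brush_a_mid (a point): longest of four loose bamboo bath brushes, 198 mm long, about 0.1 kg, lying flat, bristles up. Point: middle of the round handle's axis, 9 mm above the underside (handle 18 mm thick); grip here. x runs along the handle to the head, z up. The handle's free end is 60 mm behind; the head begins 54 mm ahead: 84 mm long, 72 mm wide, 30 mm high with bristles
- brush_a_head (a point): middle of the head of the longest brush, on the handle's axis, 96 mm ahead of the handle's middle
- brush_b_mid (a point): second longest of four loose bamboo bath brushes, 180 mm long, about 0.1 kg, lying flat, bristles up. Point: middle of the round handle's axis, 9 mm above the underside (handle 18 mm thick); grip here. x runs along the handle to the head, z up. The handle's free end is 60 mm behind; the head begins 54 mm ahead: 66 mm long, 66 mm wide, 30 mm high with bristles
- brush_b_head (a point): middle of the head of the second longest brush, on the handle's axis, 87 mm ahead of the handle's middle
- brush_c_mid (a point): third longest of four loose bamboo bath brushes, 162 mm long, about 0.1 kg, lying flat, bristles up. Point: middle of the round handle's axis, 9 mm above the underside (handle 18 mm thick); grip here. x runs along the handle to the head, z up. The handle's free end is 60 mm behind; the head begins 54 mm ahead: 48 mm long, 60 mm wide, 30 mm high with bristles
- brush_c_head (a point): middle of the head of the third longest brush, on the handle's axis, 78 mm ahead of the handle's middle
- brush_d_mid (a point): shortest of four loose bamboo bath brushes, 144 mm long, about 0.1 kg, lying flat, bristles up. Point: middle of the round handle's axis, 9 mm above the underside (handle 18 mm thick); grip here. x runs along the handle to the head, z up. The handle's free end is 60 mm behind; the head begins 54 mm ahead: 30 mm long, 54 mm wide, 30 mm high with bristles
- brush_d_head (a point): middle of the head of the shortest brush, on the handle's axis, 69 mm ahead of the handle's middle
- rack: fixed clip rack: two dark wood rails 240 mm long, 16 wide, 30 high, centre lines 80 mm apart. Origin under its centre; y along the rails, x across, z up. Four stations 54 mm apart, each with a sprung steel clip on either rail (14 mm long, top 60 mm above the table, mouth 26 mm). A level handle pushed straight down (5 to 20 N) clicks in and rests on the rails. Neighbouring heads do not fit on one side
- slot1 (a point): station 1 of the rack, counted from its +y end (81 mm towards +y from the rack's middle): the point where the middle of a fully clicked-in handle's axis comes, midway between the rails, 39 mm above the table; axes as the rack's, handle along x
- slot2 (a point): station 2 of the rack, counted from its +y end (27 mm towards +y from the rack's middle): the point where the middle of a fully clicked-in handle's axis comes, midway between the rails, 39 mm above the table; axes as the rack's, handle along x
- slot3 (a point): station 3 of the rack, counted from its +y end (27 mm towards -y from the rack's middle): the point where the middle of a fully clicked-in handle's axis comes, midway between the rails, 39 mm above the table; axes as the rack's, handle along x
- slot4 (a point): station 4 of the rack, counted from its +y end (81 mm towards -y from the rack's middle): the point where the middle of a fully clicked-in handle's axis comes, midway between the rails, 39 mm above the table; axes as the rack's, handle along x
- mirror: small round mirror in a black plastic frame, 90 mm across, 12 mm thick, lying on its back just past one end of the rack (either end; it tells which end the longest brush goes to); origin at the centre of its underside
- soap_box: closed grey plastic soap box, 99 x 66 x 34 mm, just past the rack's other end; origin under its centre
- lota: round-bellied steel water pot, 110 mm across, about 107 mm high; origin under its centre
- tumbler: steel tumbler, 72 mm across the rim, 95 mm high; origin under its centre
- comb: flat bamboo comb, 150 mm long, 42 mm wide, 8 mm thick; origin under its centre
- pumice: grey pumice stone, 34 x 46 x 22 mm, lying among the brushes; origin under its centre
- oil: small amber glass oil bottle, 40 mm across, 85 mm high; origin under its centre
Not all that is in view belongs to the job. What is shaped like the part that bears brush_d_mid but red is not meant. What is shaped like the part that bears brush_c_mid but turquoise is not meant.

How it is judged:
By the outcome, as a careful person would: the job done as asked, in the order asked, and still so for the second after the job is handed in, with the robot touching nothing.
It also fails if it takes over 72 s, if anything falls off the work surface, if the arm or the gripper's body presses on something with over 40 N, if the wrist force passes 120 N, or if a joint passes its speed limit or range.

ROBOT

A 7-joint arm with a two-finger parallel gripper is mounted at the origin on the work surface. World frame = base frame: x ahead of the robot, y to its left, z up, the work surface at z = 0. Lengths are in m, angles in rad, forces in N, time in s.
With the tool pointing down it reaches from about 0.4 to 0.85 m from the base axis. Payload 10.4 kg.
Tool frame: the origin (TCP) lies midway between the tips of the shut fingers; the grasp point (between the pads) lies 19 mm behind it; z points along the fingers, x is the direction in which the jaws open and shut, and the axes are right-handed (so a half turn about z gives the same grasp; the last joint's range is limited). The gripper opens to 85 mm and grips with 20 to 120 N. Pads are 22 mm wide; open, the fingers measure 114 mm over their backs; the gripper's body (76 mm by 85 mm) begins 54 mm behind the grasp point. The pads swing forward as they close: fully open they stand 13 mm farther back than shut.
Start: joints at [1.102, 0.332, -0.065, 1.46, 0.022, 1.35, -0.088], TCP at [0.27, -0.564, 0.231] pointing down, gripper open.
Joint ranges: [-2.6, 2.6], [-0.5, 2.12], [-1.47, 1.34], [0.16, 2.42], [-1.27, 4.41], [0.06, 2.06], [-2.6, 2.6]. Speed limits (rad/s): [2.22, 2.22, 2.79, 2.79, 3.14, 3.14, 3.14].

INTERFACE

Orientations are given as a unit quaternion [x, y, z, w].
In Python, from workcell import manip, cams gives the robot as it stands.
- The arm moves only by the tool move_arm, never from a script. Its argument "moves" is a list of rows, each a list of 7 numbers: the turn, a rotation vector about the tool's x, y, z in degrees, then the shift along the tool's x, y, z in m, then the finger opening in m, from 0 to 0.0854. A call has 1 to 10 rows; each row is the pose to reach, as a shift and turn from the pose commanded when the call began, along the tool's axes at that moment; what a row does not reach only later rows make up. A row lasts 1/10 s, in which the tool goes at most 50 mm and 8.59 degrees, less where a joint would pass 70% of its speed; a pose out of reach is approached as far as the arm can. A call with a gripper value outside its range is refused whole. The fingers move at their own pace and stop on an object; "grip_force" is the grip in N (left out, the last holds). Time passes only in rows, so rows that repeat a pose let the fingers close. It gives the time, the measured TCP pose, the force and the opening at its end, in the units of the state.
- manip.get_obs(): the state, without advancing time (a new reading comes with each control period).
- cams.camera(name): name is "scene" or "top" or "wrist"; returns the picture (480x640x3 uint8, red, green, blue); there is no depth.
- cams.camera_params(name): a dict with "fx", "fy", "cx", "cy" (pixels), "xyz" and "rotation" of the camera in the world. Camera axes: x right, y up, looking along -z (the intrinsics and any distortion apply to the point x, -y, -z); pixel columns grow to the right and rows downward; lengths in m; the calibration is good to about 2 mm. The wrist camera is an equidistant fisheye: a pixel r from the principal point sees the ray r / f radians off the axis. A picture is of the moment at which its call begins: read the wrist's pose just before it. camera_params takes no time and is no camera call; for the wrist camera it gives the pose at the moment of the call.
- manip.hand_in(): hands the job in, once; it reports no verdict.
The state is a dict: "clock": time; "joint_pos": joint angles; "joint_velocities": joint speeds; "tau": joint torques, N m; "position": TCP position; "ee_rot": TCP orientation; "ft_force": force on the tool from outside, world axes, zero at the start; "torque": the same for the moment, N m; "grip_width": opening from 0.0 (shut) to 1.0 (fully open).
Only numpy, scipy, OpenCV 4.12 (cv2) and the standard library are available. Lean on these libraries where they do the work, as an engineer would, in place of code of your own. Each camera call takes 0.05 s, during which the arm holds its last target. There are 200 camera calls.

## Working session

There is one attempt and no reset: what is moved stays moved. The work goes in short steps, Python scripts to look and compute and a tool call to move; the robot and the scene stay as the last step left them, time stands still between calls to the robot, and variables do not carry over. Pictures are saved under pics/ and viewed, about 8 in all and at most 12, crops included, and the job is handed in when it is done.

Besides the shell and the picture viewer there is one more tool, called after "Request:" in YAML: its name, and indented under it one key for each argument. move_arm: Moves the arm, as the interface text tells. Its arguments: {"type":"object","properties":{"moves":{"type":"array","items":{"type":"array","items":{"type":"number"}}},"grip_force":{"type":"number"}},"required":["moves"]}

```bash
mkdir -p pics; python3 - <<'E'
from workcell import manip, cams
import cv2, numpy as np
np.set_printoptions(precision=4,suppress=True)
o=manip.get_obs(); print(o)
for n in ("top","scene"):
    p=cams.camera_params(n); print(n,p)
    cv2.imwrite(f"pics/{n}0.png",cams.camera(n)[:,:,::-1])
E
ls
```

```text
{'clock': 0.0, 'joint_pos': array([ 1.1024,  0.3329, -0.0647,  1.461 ,  0.0216,  1.3499, -0.0885]), 'joint_velocities': array([ 0.0013,  0.0005,  0.0026,  0.0001,  0.001 , -0.0004,  0.0021]), 'tau': array([ -0.0004, -62.5444,   0.0485, -39.1596,   0.0161,   0.01  ,
         0.    ]), 'position': array([ 0.2693, -0.5636,  0.2305]), 'ee_rot': array([ 0.8459, -0.5333, -0.0006, -0.0003]), 'ft_force': array([0.4807, 0.2685, 0.0071]), 'torque': array([ 0.0727, -0.0422, -0.0142]), 'grip_width': 1.0033042534779295}
top {'fx': 598.9398236007373, 'fy': 598.9398236007373, 'cx': 315.0137845131708, 'cy': 246.44051306405086, 'xyz': array([ 0.1901, -0.0221,  1.5911]), 'rotation': array([-0.0651,  0.0609,  0.7146, -0.6938])}
scene {'fx': 455.8183496906628, 'fy': 455.8183496906628, 'cx': 315.91672167575393, 'cy': 236.33174429706048, 'xyz': array([ 1.409 , -0.21  ,  0.8518]), 'rotation': array([0.3261, 0.2649, 0.5753, 0.7018])}
pics
```

View pics/top0.png

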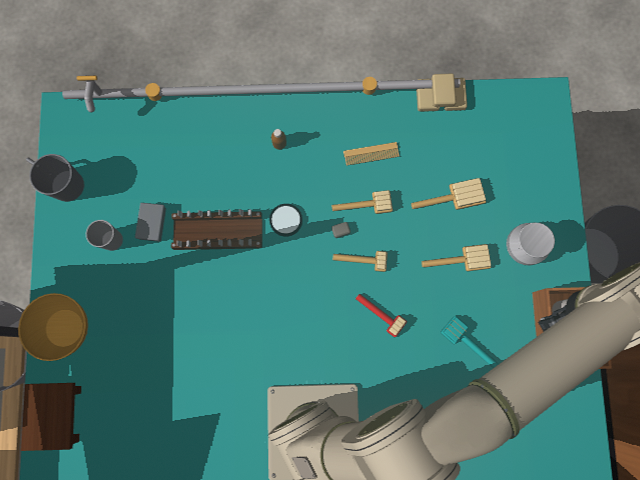

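View pics/scene0.png

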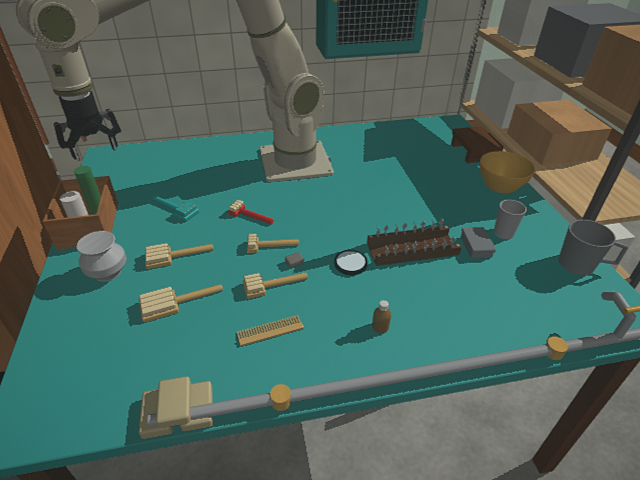

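The top view shows the bamboo brushes with heads at right: A head (468,193), B head (478,257), C head (382,202), D head (380,260). The red (380,315) and turquoise (465,335) brushes are excluded by colour. The rack spans (172–262, 230), with the mirror (285,219) at its right (−y) end and the soap box (150,222) at the left. Next I measure these.

```bash
cat > h.py <<'E'
from workcell import manip, cams
import cv2, numpy as np
from scipy.spatial.transform import Rotation as R
np.set_printoptions(precision=4,suppress=True)
def ray(p,uv,fish=False):
    uv=np.atleast_2d(uv).astype(float)
    x=(uv[:,0]-p['cx'])/p['fx']; y=(uv[:,1]-p['cy'])/p['fy']
    if fish:
        th=np.hypot(x,y)+1e-12; s=np.sin(th)/th
        d=np.c_[x*s,-y*s,-np.cos(th)]
    else: d=np.c_[x,-y,-np.ones_like(x)]
    return R.from_quat(p['rotation']).apply(d)
def plane(p,uv,z,fish=False):
    d=ray(p,uv,fish); return p['xyz']+d*((z-p['xyz'][2])/d[:,2])[:,None]
def proj(p,P,fish=False):
    c=R.from_quat(p['rotation']).inv().apply(np.atleast_2d(P)-p['xyz'])
    x,y,z=c[:,0],-c[:,1],-c[:,2]
    if fish:
        r=np.hypot(x,y); th=np.arctan2(r,z); k=th/(r+1e-12)
    else: k=1/z
    return np.c_[p['cx']+p['fx']*x*k,p['cy']+p['fy']*y*k]
def bamboo(im):
    h=cv2.cvtColor(im,cv2.COLOR_RGB2HSV)
    return cv2.inRange(h,(8,60,60),(32,255,255))
E
cat > m.py <<'E'
from h import *
im=cv2.imread("pics/top0.png")[:,:,::-1].copy(); p=cams.camera_params("top")
m=bamboo(im)
n,l,st,c=cv2.connectedComponentsWithStats(m)
for i in range(1,n):
    if st[i,4]<150 or not(320<c[i,0]<500 and 160<c[i,1]<290): continue
    v,u=np.nonzero(l==i); P=plane(p,np.c_[u,v],0.009)[:,:2]
    # heads toward -y: handle = part > 60mm.. use ends along principal axis
    a=np.array([0,-1.]); 
    for _ in range(4):
        s=P@a; k=(s<s.min()+0.095)&(s>s.min()+.01)
        Q=P[k]; w=np.linalg.svd(Q-Q.mean(0))[2][0]; a=w*np.sign(w[1])*-1
    s=P@a; end=np.percentile(s,0.3)-.0; q=Q.mean(0); mid=q+a*(s.min()-.001+.06-q@a)
    print(c[i],st[i,4],'len',np.ptp(s),'mid',mid,'yaw head',np.degrees(np.arctan2(a[1],a[0])),'resid',np.std((Q-q)@[-a[1],a[0]]))
h=cv2.resize(im[180:280,120:320],None,fx=4,fy=4,interpolation=cv2.INTER_CUBIC)
cv2.imwrite("pics/rack.png",h[:,:,::-1])
E
python3 m.py
```

```text
[458.7395 195.1279] 1048 len 0.200440377269554 mid [ 0.5913 -0.3394] yaw head -79.08359691693971 resid 0.004795766415058358
[369.8701 202.9786] 608 len 0.16087837757283813 mid [ 0.5867 -0.1246] yaw head -84.20362387148188 resid 0.004788467800267901
[466.2825 258.4339] 878 len 0.18184491676294368 mid [ 0.4253 -0.3584] yaw head -84.67600116645774 resid 0.0048111761120282846
[365.6831 259.5161] 467 len 0.14123739988985984 mid [ 0.4396 -0.1225] yaw head -97.17376374642993 resid 0.004772428356819379
```

View pics/rack.png

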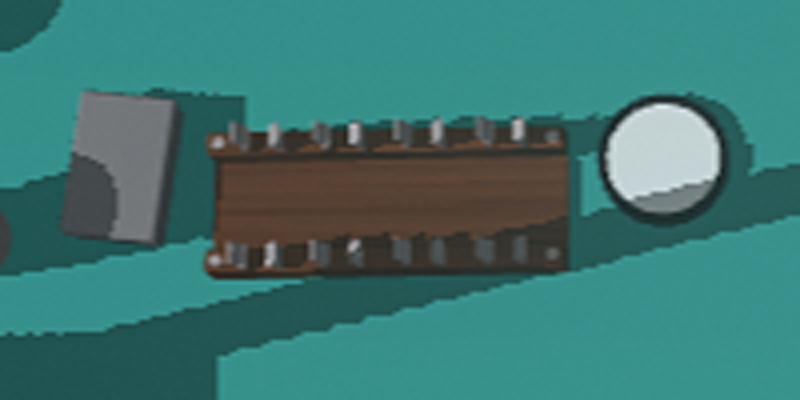

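The crop shows the screws at the rail ends, (216,142), (552,135), (214,260) and (553,253) in crop pixels. It also shows a base plate between the rails, the mirror at the −y end and the soap box at the +y end.

```bash
cat > r.py <<'E'
from h import *
p=cams.camera_params("top")
uv=(np.array([[216,142],[552,135],[214,260],[553,253]])+.5)/4-.5+[120,180]
P=plane(p,uv,.031)[:,:2]; print(P)
c=P.mean(0); ay=(P[0]+P[2]-P[1]-P[3])/2; L=np.linalg.norm(ay); ay/=L
ax=(P[0]+P[1]-P[2]-P[3])/2; print('c',c,'L',L,'W',np.linalg.norm(ax),'yaw y',np.degrees(np.arctan2(ay[1],ay[0]))-90,'yaw x',np.degrees(np.arctan2(ax[1],ax[0])))
for s in (81,27,-27,-81): print(s,c+ay*s/1000)
E
python3 r.py
```

```text
[[0.5683 0.3591]
 [0.5661 0.134 ]
 [0.4879 0.3594]
 [0.4858 0.1343]]
c [0.527  0.2467] L 0.22507427124092214 W 0.08032911247178975 yaw y -0.539558020649892 yaw x -0.1972488279347666
81 [0.5278 0.3277]
27 [0.5273 0.2737]
-27 [0.5268 0.2197]
-81 [0.5263 0.1657]
```

```bash
cat > g.py <<'E'
# g.py x y z yaw : shift (tool axes) and turn from here to a tool-down pose with jaws at yaw
from h import *
import sys
def go(x,y,z,yaw):
    o=manip.get_obs(); q=R.from_quat(o['ee_rot'])
    t=R.from_euler('z',yaw,degrees=True)*R.from_euler('x',180,degrees=True)
    rv=(q.inv()*t).as_rotvec(degrees=True); d=q.inv().apply(np.array([x,y,z])-o['position'])
    print('t',o['clock'],'pos',o['position'],'turn deg',rv.round(1),'shift',d.round(4))
if __name__=='__main__': go(*map(float,sys.argv[1:5]))
E
python3 g.py .591 -.339 .15 11
```

```text
t 0.1 pos [ 0.2694 -0.5636  0.2306] turn deg [ -0.    0.1 -75.5] shift [-0.0638 -0.387   0.0807]
```

Request:
move_arm:
  moves:
    - [0,0,-8,-0.005,-0.03,0.005,0.06]
    - [0,0,-75.5,-0.064,-0.387,0.081,0.06]
    - [0,0,-75.5,-0.064,-0.387,0.081,0.06]
    - [0,0,-75.5,-0.064,-0.387,0.081,0.06]
    - [0,0,-75.5,-0.064,-0.387,0.081,0.06]
    - [0,0,-75.5,-0.064,-0.387,0.081,0.06]
    - [0,0,-75.5,-0.064,-0.387,0.081,0.06]
    - [0,0,-75.5,-0.064,-0.387,0.081,0.06]
    - [0,0,-75.5,-0.064,-0.387,0.081,0.06]
    - [0,0,-75.5,-0.064,-0.387,0.081,0.06]
  grip_force: 40

```text
clock: 1.1
position: [0.5933, -0.335, 0.1485]
ee_rot: [0.995, 0.101, -0.0, -0.002]
ft_force: [-0.3, -0.3, -0.5]
grip_width: 0.704
```

```bash
cat > w.py <<'E'
# w.py name mx my yaw : wrist picture with predicted handle drawn
from h import *
import sys
n=sys.argv[1]; mx,my,yaw=map(float,sys.argv[2:5])
p=cams.camera_params("wrist"); im=cams.camera("wrist"); print(p)
np.save(f"pics/{n}.npy",im); 
a=np.array([np.cos(np.radians(yaw)),np.sin(np.radians(yaw)),0]); P=np.array([mx,my,.009])
o=im[:,:,::-1].copy()
for s in (-.06,0,.054):
    u=proj(p,P+a*s,True)[0]; print(s,u); cv2.drawMarker(o,tuple(int(round(x)) for x in u),(0,0,255),cv2.MARKER_CROSS,9)
cv2.imwrite(f"pics/{n}.png",o)
E
python3 g.py .591 -.339 .15 11; python3 w.py wA .5913 -.3394 -79.1
```

```text
t 1.1 pos [ 0.5933 -0.335   0.1485] turn deg [-0.2  0.   0.6] shift [-0.0031  0.0035 -0.0015]
{'fx': 371.64829954431775, 'fy': 371.64829954431775, 'cx': 317.89222247183164, 'cy': 243.48237139167662, 'xyz': array([ 0.5761, -0.2553,  0.2922]), 'rotation': array([-0.1611, -0.0166,  0.0996,  0.9818])}
-0.06 [315.9777 155.941 ]
0 [315.1541 231.5369]
0.054 [314.546  292.6712]
```

View pics/wA.png

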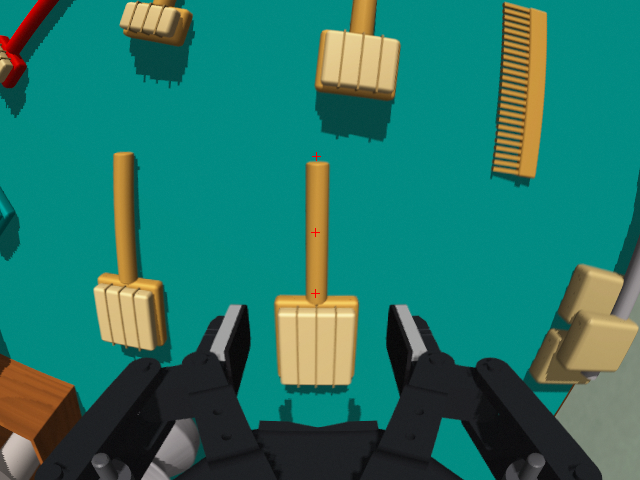

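The wrist view shows brush A's handle from its free end (317,161) to the head at (317,298). My predicted crosses sit about 5 px too high, roughly 4 mm along the handle. I'll measure A and B, both in view, by mask here.

```bash
cat > k.py <<'E'
# k.py img x y yaw... : refine handle from wrist picture (pose now)
from h import *
import sys
def ref(im,p,mx,my,yaw,end=None,verb=True):
    m=bamboo(im); v,u=np.nonzero(m)
    P=plane(p,np.c_[u,v],.009,True)[:,:2]
    mid=np.array([mx,my])
    for _ in range(4):
        a=np.array([np.cos(np.radians(yaw)),np.sin(np.radians(yaw))]); n=np.array([-a[1],a[0]])
        D=P-mid; s=D@a; t=D@n
        k=(abs(t)<.016)&(s>-.085)&(s<.045); Q=P[k]
        w=np.linalg.svd(Q-Q.mean(0),full_matrices=False)[2][0]; w*=np.sign(w@a)
        yaw=np.degrees(np.arctan2(w[1],w[0])); q=Q.mean(0)
        e=((Q-q)@w).min(); j=P-q; hw=(abs(j@[-w[1],w[0]])>.014)&(abs(j@[-w[1],w[0]])<.026)&(abs(j@w)<.12)
        hs=np.percentile((j@w)[hw],2) if hw.any() else np.nan
        mid=q+w*(e+.060)
    if verb: print('mid',mid,'yaw',yaw,'handle len to head edge',hs-e,'width',np.ptp((Q-q)@[-w[1],w[0]]))
    return mid,yaw
if __name__=='__main__':
    im=np.load(f"pics/{sys.argv[1]}.npy"); p=cams.camera_params("wrist")
    a=list(map(float,sys.argv[2:]))
    for i in range(0,len(a),3): ref(im,p,*a[i:i+3])
E
python3 k.py wA .5913 -.3394 -79.1 .4253 -.3584 -84.7
```

```text
mid [ 0.5914 -0.3468] yaw -79.44474579396896 handle len to head edge -0.06857462347254284 width 0.01727538132932043
mid [ 0.4241 -0.3642] yaw -85.26159122985474 handle len to head edge 0.11358041304763053 width 0.020209871323041747
```

```bash
python3 - <<'E'
from h import *
im=np.load("pics/wA.npy"); m=bamboo(im); p=cams.camera_params("wrist")
for r in range(154,170,2): print(r,im[r,317],m[r,317])
for r in range(288,306,2): print(r,im[r,290],im[r,345])
print(plane(p,[[317,161],[317,298],[127,153]],.009,True))
t=np.array([[.5933,-.335,.1485]]); print(proj(p,t,True))
o=cv2.imread("pics/top0.png")[:,:,::-1]; pt=cams.camera_params("top")
for P in ([.591,-.3394,.009],): print(proj(pt,P))
u=proj(pt,plane(p,[[317,161]],.009,True)); print('wrist end in top',u); r,c=int(u[0,1]),int(u[0,0]); print(o[r,c-7:c+6])
E
```

```text
154 [  2 140 132] 0
156 [  0 139 130] 0
158 [  0 140 132] 0
160 [ 36 140 126] 0
162 [193 146  65] 255
164 [228 175  75] 255
166 [205 152  62] 255
168 [202 149  62] 255
288 [  2 141 132] [  3 141 132]
290 [  0 139 129] [  5 141 133]
292 [  3 140 130] [  2 139 131]
294 [ 51 139 123] [ 28 141 129]
296 [186 135  56] [192 149  65]
298 [202 148  60] [202 150  60]
300 [228 176  78] [219 166  69]
302 [245 207 102] [243 203  99]
304 [233 183  85] [236 190  90]
[[ 0.5802 -0.2871  0.009 ]
 [ 0.6024 -0.4005  0.009 ]
 [ 0.4231 -0.305   0.009 ]]
[[324.5116 309.0882]]
[[432.4898 201.1105]]
wrist end in top [[413.4792 205.5672]]
[[ 57 145 139]
 [ 58 146 140]
 [ 57 146 140]
 [ 57 146 141]
 [ 64 144 134]
 [140 142 111]
 [200 158  99]
 [201 164 106]
 [187 154 101]
 [184 151  98]
 [183 149  98]
 [181 147  97]
 [178 145  94]]
```

```bash
python3 - <<'E'
from h import *
o=manip.get_obs(); p=cams.camera_params("wrist")
q=R.from_quat(o['ee_rot']); print(q.inv().apply(p['xyz']-o['position'])); print((q.inv()*R.from_quat(p['rotation'])).as_matrix())
print(o['position'],q.as_matrix())
E
python3 g.py .5915 -.345 .06 10.7
```

```text
[-0.0009 -0.082  -0.1433]
[[ 1.     -0.0001 -0.0007]
 [-0.0003 -0.9464 -0.3229]
 [-0.0006  0.3229 -0.9464]]
[ 0.5917 -0.3377  0.1492] [[ 0.9811  0.1933 -0.0011]
 [ 0.1933 -0.9811  0.0015]
 [-0.0008 -0.0017 -1.    ]]
t 1.15 pos [ 0.5917 -0.3377  0.1492] turn deg [-0.1  0.   0.4] shift [-0.0015  0.0073  0.0892]
```

Request:
move_arm:
  moves:
    - [0,0,0.4,0,0.004,0.04,0.05]
    - [0,0,0.4,0,0.004,0.085,0.05]
    - [0,0,0.4,0,0.004,0.125,0.05]
    - [0,0,0.4,0,0.004,0.147,0.05]
    - [0,0,0.4,0,0.004,0.147,0.05]
    - [0,0,0.4,0,0.004,0.147,0.01]
    - [0,0,0.4,0,0.004,0.147,0.01]
    - [0,0,0.4,0,0.004,0.147,0.01]
    - [0,0,0.4,0,0.004,0.147,0.01]
    - [0,0,0.4,0,0.004,0.147,0.01]
  grip_force: 80

```text
clock: 2.15
position: [0.5928, -0.3443, 0.0058]
ee_rot: [0.996, 0.092, 0.001, 0.001]
ft_force: [-1.4, -0.1, 7.2]
grip_width: 0.171
```

```bash
cat > g.py <<'E'
# g.py: from commanded pose to commanded pose (x y z yaw each, tool down); prints turn about tool z and shift
from h import *
import sys
a=list(map(float,sys.argv[1:])); D=R.from_euler('x',180,degrees=True)
q=R.from_euler('z',a[3],degrees=True)*D
for i in range(4,len(a),4):
    d=q.inv().apply(np.array(a[i:i+3])-a[:3]); print('turn',round((a[3]-a[i+3]+180)%360-180,1),'shift',d.round(4))
E
sed -i 's|^np.save|import pickle; pickle.dump(p,open(f"pics/{n}.p","wb")); np.save|' w.py
python3 -c "
from h import *;o=manip.get_obs();print(o['clock'],o['position'],o['grip_width']*85)"
python3 g.py .5915 -.343 .003 10.6 .5915 -.343 .15 10.6  .45 .03 .17 89.5 .38 .1657 .17 89.5 .5263 .1657 .10 89.5
```

```text
2.15 [ 0.5928 -0.3443  0.0058] 14.513043653110069
turn 0.0 shift [ 0.     0.    -0.147]
turn -78.9 shift [-0.0705 -0.3927 -0.167 ]
turn -78.9 shift [-0.1143 -0.5389 -0.167 ]
turn -78.9 shift [ 0.0295 -0.512  -0.097 ]
```

Request:
move_arm:
  moves:
    - [0,0,0,0,0,-0.02,0.01]
    - [0,0,0,0,0,-0.06,0.01]
    - [0,0,0,0,0,-0.1,0.01]

```text
clock: 2.45
position: [0.5914, -0.3431, 0.1049]
ee_rot: [0.996, 0.093, -0.0, -0.0]
ft_force: [0.5, -1.6, -0.1]
grip_width: 0.176
```

```bash
python3 w.py hA .5915 -.343 -79.4
python3 g.py .5915 -.343 .103 10.6  .60 .166 .2 89.5
```

```text
{'fx': 371.64829954431775, 'fy': 371.64829954431775, 'cx': 317.89222247183164, 'cy': 243.48237139167662, 'xyz': array([ 0.5755, -0.2627,  0.2482]), 'rotation': array([-0.1628, -0.0152,  0.0915,  0.9823])}
-0.06 [319.3776 155.311 ]
0 [319.2238 243.979 ]
0.054 [319.0679 313.4022]
turn -78.9 shift [ 0.102  -0.4988 -0.097 ]
```

View pics/hA.png

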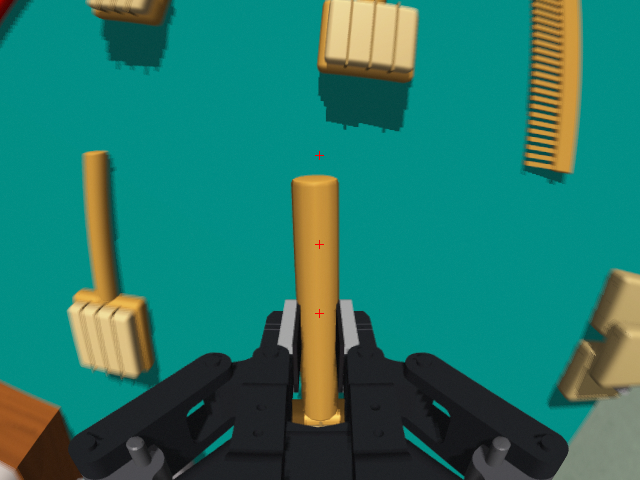

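Brush A is held centrally and looks level, with its free end at (316,180) and the pads at rows 300–350. A numeric check on slip and tilt comes with the rack view.

```bash
cat > held.py <<'E'
# held.py img z_axis_in_tool : where free end of held handle lies in tool frame (from saved wrist picture), level assumed
from h import *
import sys,pickle
T=np.array([-.0005,-.082,-.1433]); # camera in tool
c,s=.9464,.3229; M=np.array([[1,0,0],[0,-c,-s],[0,s,-c]])
p=dict(cx=317.892,cy=243.482,fx=371.648,fy=371.648,xyz=T,rotation=R.from_matrix(M).as_quat())
for e in (-.06,):
  for z in (-.003,-.006): 
    print(z,'end axis',proj(p,[0,e,z],True),'top rim',proj(p,[0,e,z-.009],True),'bot',proj(p,[0,e,z+.009],True),'sides',proj(p,[[-.009,e,z],[.009,e,z]],True)[:,0],'sides@0',proj(p,[[-.009,-.02,z],[.009,-.02,z]],True))
im=np.load("pics/%s.npy"%sys.argv[1]); m=bamboo(im)
for r in (174,176,178,180,184,190,200,250,290): 
    x=np.nonzero(m[r,250:390])[0]; print(r,(x.min()+250,x.max()+250) if len(x) else None, im[r,316])
E
python3 held.py hA
```

```text
-0.003 end axis [[319.2071 179.0896]] top rim [[319.294  182.9818]] bot [[319.1302 175.656 ]] sides [295.5628 342.8408] sides@0 [[297.2921 275.8949]
 [340.9095 275.8867]]
-0.006 end axis [[319.2348 180.3318]] top rim [[319.3255 184.3973]] bot [[319.1548 176.7547]] sides [295.0925 343.3659] sides@0 [[296.9132 278.882 ]
 [341.3327 278.8727]]
174 None [ 63 143 120]
176 (np.int64(303), np.int64(330)) [198 146  59]
178 (np.int64(295), np.int64(336)) [205 152  61]
180 (np.int64(292), np.int64(336)) [211 157  64]
184 (np.int64(292), np.int64(337)) [227 174  76]
190 (np.int64(292), np.int64(337)) [204 151  63]
200 (np.int64(292), np.int64(337)) [205 152  64]
250 (np.int64(294), np.int64(337)) [205 152  62]
290 (np.int64(296), np.int64(338)) [204 151  61]
```

Request:
move_arm:
  moves:
    - [0,0,-5,0.01,-0.03,-0.02,0.01]
    - [0,0,-15,0.02,-0.08,-0.05,0.01]
    - [0,0,-78.9,0.102,-0.499,-0.097,0.01]
    - [0,0,-78.9,0.102,-0.499,-0.097,0.01]
    - [0,0,-78.9,0.102,-0.499,-0.097,0.01]
    - [0,0,-78.9,0.102,-0.499,-0.097,0.01]
    - [0,0,-78.9,0.102,-0.499,-0.097,0.01]
    - [0,0,-78.9,0.102,-0.499,-0.097,0.01]
    - [0,0,-78.9,0.102,-0.499,-0.097,0.01]
    - [0,0,-78.9,0.102,-0.499,-0.097,0.01]

```text
clock: 3.5
position: [0.5995, 0.1299, 0.197]
ee_rot: [0.708, 0.706, 0.0, 0.001]
ft_force: [1.3, -0.2, -1.2]
grip_width: 0.176
```

Request:
move_arm:
  moves:
    - [0,0,0,0,0,0,0.01]
    - [0,0,0,0,0,0,0.01]

```text
clock: 3.7
position: [0.5994, 0.1299, 0.1965]
ee_rot: [0.709, 0.705, 0.0, 0.0]
ft_force: [0.8, -0.7, -1.2]
grip_width: 0.171
```

```bash
python3 -c "
from h import *;o=manip.get_obs();print(o['clock'],o['position'],R.from_quat(o['ee_rot']).as_matrix()[:,0])"; python3 w.py rk .5263 .1657 -.5; sed -n 1p h.py >/dev/null; python3 -c "
from h import *;o=manip.get_obs();print(o['clock'],o['position'])"
```

```text
3.7 [0.5994 0.1299 0.1965] [ 0.0057  1.     -0.0001]
{'fx': 371.64829954431775, 'fy': 371.64829954431775, 'cx': 317.89222247183164, 'cy': 243.48237139167662, 'xyz': array([0.5155, 0.1292, 0.3398]), 'rotation': array([-0.1166, -0.1157,  0.6957,  0.6993])}
-0.06 [360.3588  66.4131]
0 [359.5784 133.1351]
0.054 [358.1571 192.656 ]
3.75 [0.5998 0.1279 0.1961]
```

View pics/rk.png

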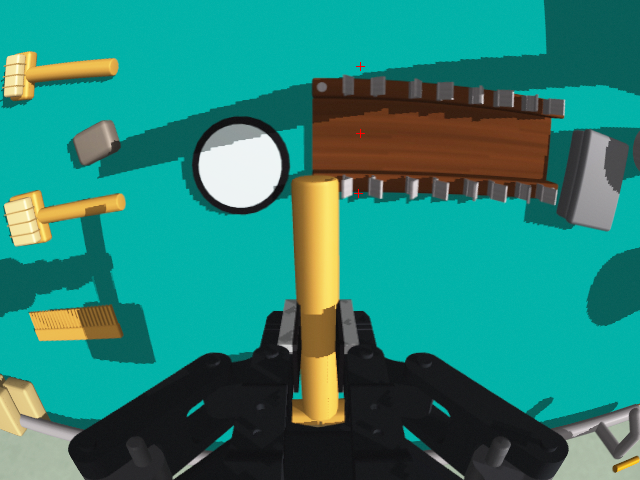

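```bash
cat > rr.py <<'E'
from h import *
import pickle
from scipy.optimize import least_squares
p=pickle.load(open("pics/rk.p","rb"))
c=np.array([.527,.2467]); a=np.radians(-.5)
ax=np.array([np.cos(a),np.sin(a)]); ay=np.array([-ax[1],ax[0]])
im=np.load("pics/rk.npy")
o=cv2.resize(im[60:215,300:580],None,fx=2.8,fy=2.8,interpolation=cv2.INTER_CUBIC)[:,:,::-1].copy()
for x in (-.04,.04):
    for y in (-.081,-.027,.027,.081):
        for z in (.03,.06):
            u=proj(p,np.r_[c+ax*x+ay*y,z],True)[0]; 
            print(x,y,z,u.round(1)); cv2.drawMarker(o,tuple(int(round(k)) for k in ((u-[300,60]+.5)*2.8)),(0,255,255) if z>.04 else (255,255,0),cv2.MARKER_CROSS,9)
cv2.imwrite("pics/rkc.png",o)
E
python3 rr.py
```

```text
-0.04 -0.081 0.03 [363.   86.3]
-0.04 -0.081 0.06 [367.8  82.8]
-0.04 -0.027 0.03 [426.6  90.2]
-0.04 -0.027 0.06 [437.6  87.5]
-0.04 0.027 0.03 [484.5  96.4]
-0.04 0.027 0.06 [499.9  95. ]
-0.04 0.081 0.03 [535.1 104. ]
-0.04 0.081 0.06 [553.1 103.9]
0.04 -0.081 0.03 [361.2 181.2]
0.04 -0.081 0.06 [365.6 187.6]
0.04 -0.027 0.03 [422.8 182.8]
0.04 -0.027 0.06 [432.9 189.3]
0.04 0.027 0.03 [479.  185.3]
0.04 0.027 0.06 [493.3 191.9]
0.04 0.081 0.03 [528.4 188.3]
0.04 0.081 0.06 [545.2 195.1]
```

View pics/rkc.png

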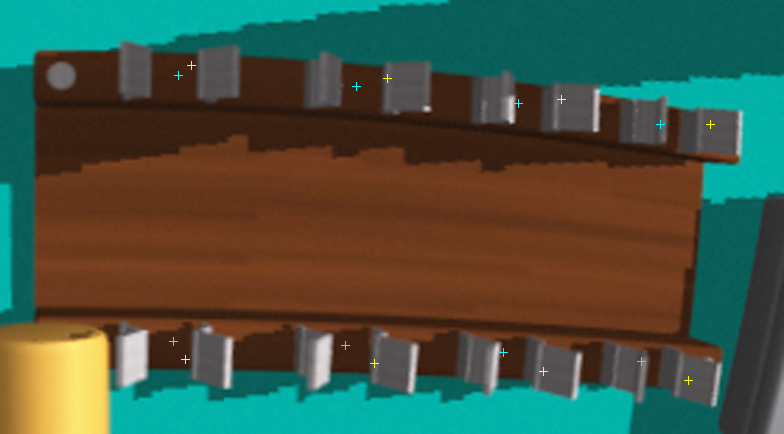

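The enlarged crop shows four prong pairs per rail. Their midpoints fit the top-view rack pose to about 2 mm, less once the wrist camera's own lateral bias (seen on the held handle) is allowed for. Now I go above the mirror-end station.

```bash
python3 g.py .5997 .129 .197 89.7  .527 .1657 .11 89.5
```

```text
turn 0.2 shift [ 0.0363 -0.0729  0.087 ]
```

Request:
move_arm:
  moves:
    - [0,0,0.2,0.015,-0.03,0.03,0.01]
    - [0,0,0.2,0.03,-0.06,0.06,0.01]
    - [0,0,0.2,0.036,-0.073,0.087,0.01]
    - [0,0,0.2,0.036,-0.073,0.087,0.01]
    - [0,0,0.2,0.036,-0.073,0.087,0.01]
    - [0,0,0.2,0.036,-0.073,0.087,0.01]
    - [0,0,0.2,0.036,-0.073,0.087,0.01]
  grip_force: 100

```text
clock: 4.45
position: [0.5286, 0.1643, 0.1101]
ee_rot: [0.712, 0.702, 0.001, 0.001]
ft_force: [0.6, -0.1, -0.9]
grip_width: 0.161
```

```bash
cat > s.py <<'E'
from h import *
for i in range(1):
    o=manip.get_obs(); X=R.from_quat(o['ee_rot']).as_matrix()
    print(o['clock'],o['position'],'yaw',np.degrees(np.arctan2(X[1,0],X[0,0])),'tilt z',X[:,2],o['ft_force'],o['grip_width']*85.4)
E
python3 s.py
```

```text
4.45 [0.5286 0.1643 0.1101] yaw 89.22845047178565 tilt z [ 0.0022  0.0004 -1.    ] [ 0.5602 -0.0918 -0.8634] 13.767482187825951
```

Request:
move_arm:
  moves:
    - [0,0,0,0.001,-0.001,0.02,0.01]
    - [0,0,0,0.001,-0.001,0.04,0.01]
    - [0,0,0,0.001,-0.001,0.05,0.01]
    - [0,0,0,0.001,-0.001,0.058,0.01]

```text
clock: 4.85
position: [0.5265, 0.1657, 0.0507]
ee_rot: [0.711, 0.703, 0.0, 0.0]
ft_force: [-0.5, -1.9, 4.4]
grip_width: 0.161
```

Request:
move_arm:
  moves:
    - [0,0,0,0,0,0.005,0.01]
    - [0,0,0,0,0,0.01,0.01]
    - [0,0,0,0,0,0.015,0.01]
    - [0,0,0,0,0,0.018,0.01]
    - [0,0,0,0,0,0.018,0.01]

```text
clock: 5.35
position: [0.5271, 0.1655, 0.0355]
ee_rot: [0.711, 0.703, -0.0, 0.001]
ft_force: [-9.7, -8.0, 29.4]
grip_width: 0.162
```

Request:
move_arm:
  moves:
    - [0,0,0,0,0,0.002,0.01]
    - [0,0,0,0,0,0.004,0.01]
    - [0,0,0,0,0,0.004,0.01]

```text
clock: 5.65
position: [0.5273, 0.1656, 0.035]
ee_rot: [0.711, 0.703, -0.001, 0.003]
ft_force: [-28.8, -16.5, 76.0]
grip_width: 0.161
```

Request:
move_arm:
  moves:
    - [0,0,0,0,0,-0.006,0.01]
    - [0,0,0,0,0,-0.006,0.035]
    - [0,0,0,0,0,-0.006,0.035]
    - [0,0,0,0,0,-0.006,0.035]
    - [0,0,0,0,0,-0.006,0.035]
    - [0,0,0,0,0,-0.02,0.04]
    - [0,0,0,0,0,-0.06,0.04]
    - [0,0,0,0,0,-0.1,0.04]
    - [0,0,0,0,0,-0.12,0.04]
  grip_force: 40

```text
clock: 6.55
position: [0.527, 0.1671, 0.1531]
ee_rot: [0.711, 0.703, 0.002, 0.001]
ft_force: [-0.4, 0.2, -1.5]
grip_width: 0.468
```

```bash
python3 s.py; python3 w.py pA .5268 .1657 -.5
python3 - <<'E'
from h import *
from k import ref
p=cams.camera_params("wrist"); p=dict(p,xyz=np.array([.5761,-.2553,.2922]),rotation=np.array([-.1611,-.0166,.0996,.9818]))
im=np.load("pics/wA.npy")
ref(im,p,.591,-.342,-79.4); ref(im,p,.425,-.361,-85)
E
python3 g.py .527 .1657 .15 89.5  .425 -.361 .15 5
```

```text
6.55 [0.527  0.1671 0.1531] yaw 89.38686657059388 tilt z [ 0.0041  0.0013 -1.    ] [-0.3597  0.1733 -1.5273] 39.95794792682638
{'fx': 371.64829954431775, 'fy': 371.64829954431775, 'cx': 317.89222247183164, 'cy': 243.48237139167662, 'xyz': array([0.4427, 0.1666, 0.2961]), 'rotation': array([-0.1175, -0.1169,  0.6936,  0.701 ])}
-0.06 [317.4151 150.8828]
0 [317.5592 225.6618]
0.054 [317.6821 286.3824]
mid [ 0.5932 -0.3437] yaw -78.960496985435 handle len to head edge -0.06851590540078245 width 0.01716549431717615
mid [ 0.4264 -0.3624] yaw -84.77811259583316 handle len to head edge 0.11325176817187152 width 0.020157853511394146
turn 84.5 shift [-0.5276 -0.0974 -0.    ]
```

View pics/pA.png

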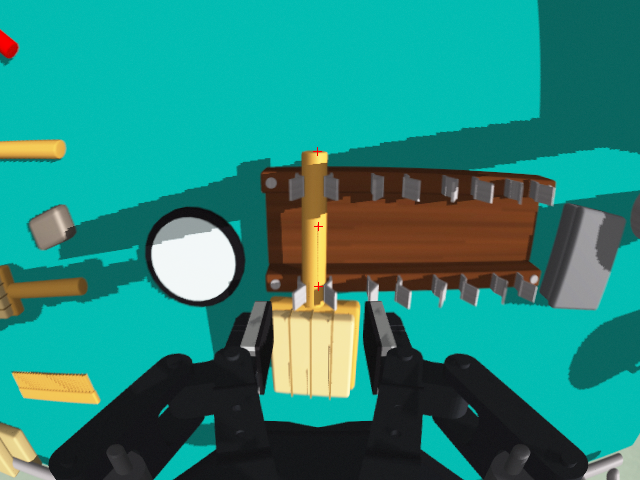

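Brush A sits in both mirror-end clips. Its handle runs from (315,152) to the head at (315,300), with the overhang past the rails as expected. Next is B.

Request:
move_arm:
  moves:
    - [0,0,4,-0.025,-0.005,0,0.05]
    - [0,0,84.3,-0.528,-0.097,0,0.05]
    - [0,0,84.3,-0.528,-0.097,0,0.05]
    - [0,0,84.3,-0.528,-0.097,0,0.05]
    - [0,0,84.3,-0.528,-0.097,0,0.05]
    - [0,0,84.3,-0.528,-0.097,0,0.05]
    - [0,0,84.3,-0.528,-0.097,0,0.05]
    - [0,0,84.3,-0.528,-0.097,0,0.05]
    - [0,0,84.3,-0.528,-0.097,0,0.05]
    - [0,0,84.3,-0.528,-0.097,0,0.05]

```text
clock: 7.6
position: [0.4342, -0.3024, 0.1498]
ee_rot: [0.998, 0.067, 0.001, 0.0]
ft_force: [1.3, -0.2, 0.1]
grip_width: 0.583
```

Request:
move_arm:
  moves:
    - [0,0,0,0,0,0,0.05]
    - [0,0,0,0,0,0,0.05]

```text
clock: 7.8
position: [0.4344, -0.3014, 0.1492]
ee_rot: [0.998, 0.069, 0.0, -0.0]
ft_force: [0.3, 0.4, 0.3]
grip_width: 0.586
```

```bash
cat > n.py <<'E'
# n.py x y z yaw : from measured pose
from h import *
import sys
x,y,z,yaw=map(float,sys.argv[1:5]); o=manip.get_obs(); q=R.from_quat(o['ee_rot'])
t=R.from_euler('z',yaw,degrees=True)*R.from_euler('x',180,degrees=True)
print(o['clock'],o['position'],'turn',(q.inv()*t).as_rotvec(degrees=True).round(1),'shift',q.inv().apply(np.array([x,y,z])-o['position']).round(4))
E
python3 n.py .425 -.362 .12 5.2
```

```text
7.8 [ 0.4344 -0.3014  0.1492] turn [-0.  -0.   2.7] shift [-0.0176  0.0587  0.0291]
```

Request:
move_arm:
  moves:
    - [0,0,2.7,-0.009,0.03,0.015,0.05]
    - [0,0,2.7,-0.0175,0.0585,0.029,0.05]
    - [0,0,2.7,-0.0175,0.0585,0.029,0.05]
    - [0,0,2.7,-0.0175,0.0585,0.029,0.05]

```text
clock: 8.2
position: [0.4261, -0.3597, 0.1199]
ee_rot: [0.999, 0.047, 0.0, -0.001]
ft_force: [-0.1, 0.6, -0.0]
grip_width: 0.581
```

```bash
cat > wk.py <<'E'
# wk.py x y yaw : wrist picture, refine handle, with wrist lateral bias taken out
from h import *
from k import ref
import sys
p=cams.camera_params("wrist"); o=manip.get_obs(); im=cams.camera("wrist")
mid,yaw=ref(im,p,*map(float,sys.argv[1:4]))
X=R.from_quat(o['ee_rot']).as_matrix()[:,0]; print('pos',o['position'],'corrected mid',mid+.0017*X[:2])
E
python3 wk.py .425 -.362 -84.8
```

```text
mid [ 0.4277 -0.362 ] yaw -84.71463938105754 handle len to head edge 0.11339860726891282 width 0.017766564920799956
pos [ 0.4261 -0.3597  0.1199] corrected mid [ 0.4294 -0.3618]
```

Request:
move_arm:
  moves:
    - [0,0,0,0.002,0,0.04,0.05]
    - [0,0,0,0.002,0,0.08,0.05]
    - [0,0,0,0.002,0,0.105,0.05]
    - [0,0,0,0.002,0,0.114,0.05]
    - [0,0,0,0.002,0,0.114,0.01]
    - [0,0,0,0.002,0,0.114,0.01]
    - [0,0,0,0.002,0,0.114,0.01]
    - [0,0,0,0.002,0,0.114,0.01]
    - [0,0,0,0.002,0,0.114,0.01]
  grip_force: 100

```text
clock: 9.15
position: [0.4289, -0.3612, 0.0082]
ee_rot: [0.999, 0.046, 0.001, 0.001]
ft_force: [-1.0, 1.8, 6.2]
grip_width: 0.156
```

```bash
python3 s.py; python3 g.py .427 -.362 .106 5.2 .527 .05 .17 -90.5; python3 g.py .527 .05 .17 -90.5 .527 .2197 .11 -90.5
```

```text
9.15 [ 0.4289 -0.3612  0.0082] yaw 5.3103979427211145 tilt z [ 0.0026 -0.0018 -1.    ] [-1.0061  1.8215  6.1766] 13.353344699370451
turn 95.7 shift [ 0.1369 -0.4012 -0.064 ]
turn 0.0 shift [-0.1697  0.0015  0.06  ]
```

Request:
move_arm:
  moves:
    - [0,0,0,0,0,-0.02,0.01]
    - [0,0,0,0,0,-0.06,0.01]
    - [0,0,0,0,0,-0.1,0.01]
    - [0,0,95.7,0.137,-0.401,-0.164,0.01]
    - [0,0,95.7,0.137,-0.401,-0.164,0.01]
    - [0,0,95.7,0.137,-0.401,-0.164,0.01]
    - [0,0,95.7,0.137,-0.401,-0.164,0.01]
    - [0,0,95.7,0.137,-0.401,-0.164,0.01]
    - [0,0,95.7,0.137,-0.401,-0.164,0.01]
    - [0,0,95.7,0.137,-0.401,-0.164,0.01]

```text
clock: 10.15
position: [0.5035, -0.05, 0.1559]
ee_rot: [0.905, -0.425, 0.002, -0.0]
ft_force: [0.3, 0.2, -1.0]
grip_width: 0.154
```

```bash
python3 n.py .52 .07 .17 -90.5; python3 w.py hB .5 .2 0 >/dev/null; python3 held.py hB
```

```text
10.15 [ 0.5035 -0.05    0.1559] turn [-0.1 -0.1 40.2] shift [-0.0817 -0.0894 -0.0141]
-0.003 end axis [[319.2071 179.0896]] top rim [[319.294  182.9818]] bot [[319.1302 175.656 ]] sides [295.5628 342.8408] sides@0 [[297.2921 275.8949]
 [340.9095 275.8867]]
-0.006 end axis [[319.2348 180.3318]] top rim [[319.3255 184.3973]] bot [[319.1548 176.7547]] sides [295.0925 343.3659] sides@0 [[296.9132 278.882 ]
 [341.3327 278.8727]]
174 None [ 8 80 75]
176 None [ 6 80 74]
178 None [25 83 76]
180 (np.int64(305), np.int64(332)) [142 103  43]
184 (np.int64(297), np.int64(340)) [162 117  49]
190 (np.int64(296), np.int64(342)) [233 182  78]
200 (np.int64(296), np.int64(341)) [231 178  75]
250 (np.int64(297), np.int64(339)) [230 175  74]
290 (np.int64(283), np.int64(338)) [227 172  72]
```

```bash
python3 n.py .528 .2197 .12 -90.5
```

```text
10.2 [ 0.5053 -0.0416  0.1573] turn [-0.4  0.  39.8] shift [-0.188  -0.1828  0.0381]
```

Request:
move_arm:
  moves:
    - [0,0,39.8,-0.18,-0.183,0.0,0.01]
    - [0,0,39.8,-0.18,-0.183,0.0,0.01]
    - [0,0,39.8,-0.18,-0.183,0.0,0.01]
    - [0,0,39.8,-0.18,-0.183,0.03,0.01]
    - [0,0,39.8,-0.18,-0.183,0.03,0.01]
    - [0,0,39.8,-0.18,-0.183,0.03,0.01]
    - [0,0,39.8,-0.18,-0.183,0.03,0.01]
    - [0,0,39.8,-0.18,-0.183,0.03,0.01]
    - [0,0,39.8,-0.18,-0.183,0.03,0.01]

```text
clock: 11.1
position: [0.5278, 0.2025, 0.1248]
ee_rot: [0.708, -0.706, 0.001, -0.0]
ft_force: [0.2, -0.4, -0.2]
grip_width: 0.157
```

```bash
python3 n.py .528 .2197 .11 -90.5; python3 w.py rB .527 .2197 179.5; python3 n.py .528 .2197 .11 -90.5
```

```text
11.1 [0.5278 0.2025 0.1248] turn [-0.1 -0.   0.7] shift [-0.0172 -0.0002  0.0147]
{'fx': 371.64829954431775, 'fy': 371.64829954431775, 'cx': 317.89222247183164, 'cy': 243.48237139167662, 'xyz': array([0.61  , 0.2016, 0.2682]), 'rotation': array([-0.1153,  0.1143, -0.6965,  0.699 ])}
-0.06 [292.1316 155.2333]
0 [292.4729 237.3814]
0.054 [293.3371 302.8192]
11.15 [0.5279 0.2022 0.1247] turn [-0.1 -0.   0.6] shift [-0.0176 -0.0002  0.0147]
```

View pics/rB.png

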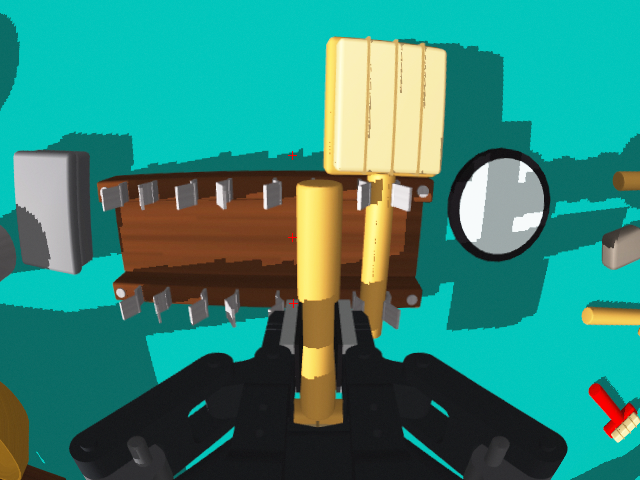

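```bash
python3 - <<'E'
from h import *
import pickle
p=pickle.load(open("pics/rB.p","rb"))
print(plane(p,[[378,230],[374,290],[381,173],[374,334]],.039,True))
print('left clips mid: S3 ',plane(p,[[205,192],[193,313-4],[126,193]],.045,True)); print('rails outer top',plane(p,[[270,176],[270,303]],.03,True))
E
```

```text
[[0.5419 0.1621 0.039 ]
 [0.4988 0.1623 0.039 ]
 [0.5791 0.1619 0.039 ]
 [0.4627 0.1598 0.039 ]]
left clips mid: S3  [[0.5684 0.2721 0.045 ]
 [0.4851 0.2897 0.045 ]
 [0.5697 0.3294 0.045 ]]
rails outer top [[0.5755 0.2323 0.03  ]
 [0.4837 0.2357 0.03  ]]
```

```bash
python3 - <<'E'
from h import *
import pickle
p=pickle.load(open("pics/pA.p","rb")); im=np.load("pics/pA.npy"); m=bamboo(im)
print('end rows',[ (c,np.nonzero(m[:,c])[0].min()) for c in (306,312,316,322)])
print('brush end/head',plane(p,[[315,152.5],[315,155]],.039,True),plane(p,[[285,298]],.036,True))
# screws
print('screws',plane(p,[[271,183],[276,284],[534,279]],.031,True))
print('st1 clip mids', plane(p,[[314,187],[314,293]],.047,True))
g=cv2.resize(im[130:320,250:400],None,fx=4,fy=3.1)[:,:,::-1]
o=np.load("pics/rB.npy"); g2=cv2.resize(o[150:350,330:480],None,fx=4,fy=3.1)[:,:,::-1]
h=min(g.shape[0],g2.shape[0]); cv2.imwrite("pics/two.png",cv2.resize(np.hstack([g[:h],g2[:h]]),(800,392)))
E
```

```text
end rows [(306, np.int64(151)), (312, np.int64(151)), (316, np.int64(151)), (322, np.int64(151))]
brush end/head [[0.4654 0.1646 0.039 ]
 [0.4671 0.1646 0.039 ]] [[0.5778 0.1395 0.036 ]]
screws [[0.4877 0.1324 0.031 ]
 [0.5679 0.1324 0.031 ]
 [0.5699 0.3579 0.031 ]]
st1 clip mids [[0.4882 0.1637 0.047 ]
 [0.568  0.1626 0.047 ]]
```

View pics/two.png

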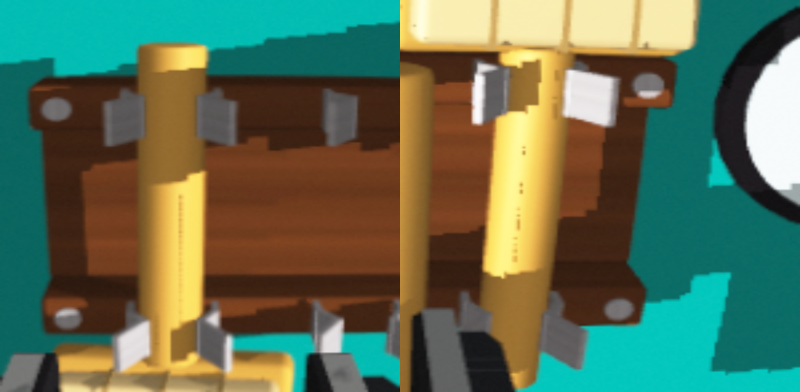

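A is fully between the prongs at both rails, maybe 2 mm toward −x, so B goes slightly to +x to allow for that and its 1.5 mm grip offset.

Request:
move_arm:
  moves:
    - [0,0,0.5,-0.0172,-0.002,0.008,0.01]
    - [0,0,0.5,-0.0172,-0.002,0.015,0.01]
    - [0,0,0.5,-0.0172,-0.002,0.015,0.01]

```text
clock: 11.45
position: [0.5288, 0.2195, 0.1081]
ee_rot: [-0.705, 0.709, 0.0, -0.001]
ft_force: [-0.4, -0.5, -1.4]
grip_width: 0.155
```

```bash
python3 n.py .530 .2197 .06 -90.5
```

```text
11.45 [0.5288 0.2195 0.1081] turn [ 0.1 -0.1  0.2] shift [-0.0002 -0.0013  0.0481]
```

Request:
move_arm:
  moves:
    - [0,0,0,0,-0.001,0.02,0.01]
    - [0,0,0,0,-0.001,0.04,0.01]
    - [0,0,0,0,-0.001,0.052,0.01]
    - [0,0,0,0,-0.001,0.06,0.01]
    - [0,0,0,0,-0.001,0.067,0.01]
    - [0,0,0,0,-0.001,0.073,0.01]
    - [0,0,0,0,-0.001,0.073,0.01]

```text
clock: 12.15
position: [0.531, 0.2196, 0.0379]
ee_rot: [-0.705, 0.709, -0.001, -0.0]
ft_force: [-6.8, -8.3, 20.0]
grip_width: 0.16
```

Request:
move_arm:
  moves:
    - [0,0,0,0,0,0.001,0.01]
    - [0,0,0,0,0,0.002,0.01]
    - [0,0,0,0,0,0.002,0.01]

```text
clock: 12.45
position: [0.5312, 0.2198, 0.0377]
ee_rot: [-0.705, 0.709, -0.002, -0.0]
ft_force: [-14.2, -11.3, 40.1]
grip_width: 0.156
```

Request:
move_arm:
  moves:
    - [0,0,0,0,0,0.0015,0.01]
    - [0,0,0,0,0,0.0015,0.01]
    - [0,0,0,0,0,-0.004,0.01]
    - [0,0,0,0,0,-0.004,0.03]
    - [0,0,0,0,0,-0.004,0.03]
    - [0,0,0,0,0,-0.004,0.03]
    - [0,0,0,0,0,-0.004,0.03]
    - [0,0,0,0,0,-0.03,0.035]
    - [0,0,0,0,0,-0.07,0.035]
    - [0,0,0,0,0,-0.115,0.035]
  grip_force: 40

```text
clock: 13.45
position: [0.5292, 0.2208, 0.1491]
ee_rot: [-0.706, 0.709, 0.001, -0.001]
ft_force: [1.5, 0.4, -0.2]
grip_width: 0.411
```

```bash
python3 n.py .587 -.128 .14 5.8; python3 w.py pB .5285 .2197 179.5 >/dev/null; python3 n.py .587 -.128 .14 5.8
python3 - <<'E'
from h import *
import pickle
p=pickle.load(open("pics/pB.p","rb")); im=np.load("pics/pB.npy"); m=bamboo(im)
print('end rows',[(c,np.nonzero(m[100:,c])[0].min()+100) for c in range(290,340,6)])
E
```

```text
13.45 [0.5292 0.2208 0.1491] turn [  0.1   0.1 -96. ] shift [ 0.3485 -0.0592  0.0091]
13.5 [0.5326 0.2228 0.1577] turn [ -0.5  -0.2 -96. ] shift [ 0.3507 -0.0557  0.0169]
end rows [(290, np.int64(174)), (296, np.int64(174)), (302, np.int64(174)), (308, np.int64(174)), (314, np.int64(154)), (320, np.int64(153)), (326, np.int64(153)), (332, np.int64(154)), (338, np.int64(174))]
```

View pics/pB.png

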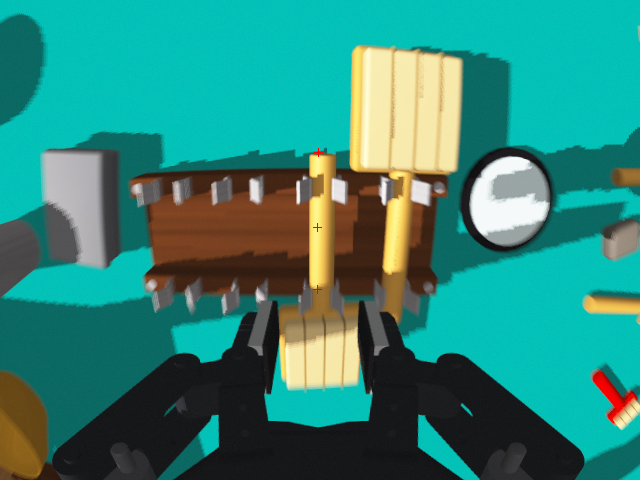

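B is in both clips, with its handle from (320,153) to the head at (320,308). Going to C.

Request:
move_arm:
  moves:
    - [0,0,-4,0.02,-0.004,0,0.04]
    - [0,0,-96,0.35,-0.057,0.01,0.05]
    - [0,0,-96,0.35,-0.057,0.01,0.05]
    - [0,0,-96,0.35,-0.057,0.01,0.05]
    - [0,0,-96,0.35,-0.057,0.01,0.05]
    - [0,0,-96,0.35,-0.057,0.01,0.05]
    - [0,0,-96,0.35,-0.057,0.01,0.05]
    - [0,0,-96,0.35,-0.057,0.01,0.05]
    - [0,0,-96,0.35,-0.057,0.01,0.05]
    - [0,0,-96,0.35,-0.057,0.01,0.05]

```text
clock: 14.5
position: [0.5853, -0.1323, 0.1381]
ee_rot: [0.994, -0.109, -0.0, 0.0]
ft_force: [0.2, 1.0, -0.2]
grip_width: 0.586
```

Request:
move_arm:
  moves:
    - [0,0,0,0,0,0,0.05]
    - [0,0,0,0,0,0,0.05]

```text
clock: 14.7
position: [0.5855, -0.1289, 0.1387]
ee_rot: [0.994, -0.112, 0.0, -0.0]
ft_force: [-0.0, -0.5, 0.1]
grip_width: 0.588
```

```bash
python3 n.py .587 -.128 .12 5.8;python3 wk.py .587 -.128 -84.2
```

```text
14.7 [ 0.5855 -0.1289  0.1387] turn [ -0.   -0.  -18.7] shift [ 0.0012 -0.0012  0.0187]
mid [ 0.5886 -0.127 ] yaw -84.53546327305348 handle len to head edge 0.11303957196849045 width 0.017738992698671702
pos [ 0.5855 -0.1289  0.1387] corrected mid [ 0.5902 -0.1273]
```

Request:
move_arm:
  moves:
    - [0,0,-8,0.002,-0.002,0.02,0.05]
    - [0,0,-16,0.002,-0.002,0.05,0.05]
    - [0,0,-18.4,0.002,-0.002,0.09,0.05]
    - [0,0,-18.4,0.002,-0.002,0.12,0.05]
    - [0,0,-18.4,0.002,-0.002,0.133,0.05]
    - [0,0,-18.4,0.002,-0.002,0.133,0.01]
    - [0,0,-18.4,0.002,-0.002,0.133,0.01]
    - [0,0,-18.4,0.002,-0.002,0.133,0.01]
    - [0,0,-18.4,0.002,-0.002,0.133,0.01]
    - [0,0,-18.4,0.002,-0.002,0.133,0.01]
  grip_force: 100

```text
clock: 15.75
position: [0.5892, -0.1278, 0.0081]
ee_rot: [0.999, 0.05, 0.002, 0.0]
ft_force: [-1.0, 1.6, 7.5]
grip_width: 0.156
```

```bash
python3 s.py; python3 n.py .528 .2737 .16 89.5
```

```text
15.75 [ 0.5892 -0.1278  0.0081] yaw 5.757455250787636 tilt z [ 0.0031 -0.0007 -1.    ] [-0.9792  1.5701  7.5103] 13.31488075499941
15.75 [ 0.5892 -0.1278  0.0081] turn [  0.2  -0.1 -83.7] shift [-0.0202 -0.4055 -0.1524]
```

Request:
move_arm:
  moves:
    - [0,0,0,0,0,-0.02,0.01]
    - [0,0,0,0,0,-0.06,0.01]
    - [0,0,-5,0,-0.02,-0.1,0.01]
    - [0,0,-83.7,-0.02,-0.405,-0.15,0.01]
    - [0,0,-83.7,-0.02,-0.405,-0.15,0.01]
    - [0,0,-83.7,-0.02,-0.405,-0.15,0.01]
    - [0,0,-83.7,-0.02,-0.405,-0.15,0.01]
    - [0,0,-83.7,-0.02,-0.405,-0.15,0.01]
    - [0,0,-83.7,-0.02,-0.405,-0.15,0.01]
    - [0,0,-83.7,-0.02,-0.405,-0.15,0.01]

```text
clock: 16.75
position: [0.533, 0.2367, 0.1524]
ee_rot: [0.813, 0.582, 0.001, 0.001]
ft_force: [1.8, 0.9, -0.7]
grip_width: 0.156
```

Request:
move_arm:
  moves:
    - [0,0,0,0,0,0,0.01]
    - [0,0,0,0,0,0,0.01]

```text
clock: 16.95
position: [0.5328, 0.2366, 0.1519]
ee_rot: [0.814, 0.581, 0.001, 0.0]
ft_force: [0.4, -0.1, -1.9]
grip_width: 0.156
```

```bash
python3 n.py .528 .2737 .12 89.5;  python3 w.py hC .5 .2 0 >/dev/null; python3 held.py hC | tail -9
```

```text
16.95 [0.5328 0.2366 0.1519] turn [  0.1  -0.  -18.4] shift [ 0.0335 -0.0166  0.0319]
174 (np.int64(250), np.int64(389)) [87 57 27]
176 (np.int64(250), np.int64(389)) [113  81  37]
178 (np.int64(250), np.int64(389)) [116  83  37]
180 (np.int64(250), np.int64(389)) [123  88  39]
184 (np.int64(251), np.int64(389)) [156 116  53]
190 (np.int64(261), np.int64(389)) [150 109  46]
200 (np.int64(265), np.int64(389)) [151 110  47]
250 (np.int64(250), np.int64(388)) [238 191  84]
290 (np.int64(250), np.int64(338)) [238 189  83]
```

Request:
move_arm:
  moves:
    - [0,0,-8,0.017,-0.008,0.0,0.01]
    - [0,0,-16,0.034,-0.016,0.01,0.01]
    - [0,0,-18.4,0.034,-0.016,0.03,0.01]
    - [0,0,-18.4,0.034,-0.016,0.037,0.01]
    - [0,0,-18.4,0.034,-0.016,0.037,0.01]
    - [0,0,-18.4,0.034,-0.016,0.037,0.01]

```text
clock: 17.6
position: [0.5298, 0.2714, 0.1145]
ee_rot: [0.712, 0.702, 0.0, 0.0]
ft_force: [-0.4, 0.8, -0.1]
grip_width: 0.158
```

```bash
python3 n.py .529 .2737 .052 89.5
```

```text
17.6 [0.5298 0.2714 0.1145] turn [ 0.   0.  -0.4] shift [ 0.0024 -0.0008  0.0625]
```

Request:
move_arm:
  moves:
    - [0,0,-0.3,0.0012,-0.0005,0.02,0.01]
    - [0,0,-0.3,0.0012,-0.0005,0.04,0.01]
    - [0,0,-0.3,0.0012,-0.0005,0.055,0.01]
    - [0,0,-0.3,0.0012,-0.0005,0.064,0.01]
    - [0,0,-0.3,0.0012,-0.0005,0.071,0.01]
    - [0,0,-0.3,0.0012,-0.0005,0.078,0.01]
    - [0,0,-0.3,0.0012,-0.0005,0.078,0.01]

```text
clock: 18.3
position: [0.5295, 0.2734, 0.0379]
ee_rot: [0.71, 0.704, 0.0, 0.001]
ft_force: [-4.3, -7.2, 16.7]
grip_width: 0.159
```

Request:
move_arm:
  moves:
    - [0,0,0,0,0,0.001,0.01]
    - [0,0,0,0,0,0.002,0.01]
    - [0,0,0,0,0,0.002,0.01]

```text
clock: 18.6
position: [0.5296, 0.2734, 0.0376]
ee_rot: [0.71, 0.704, 0.0, 0.002]
ft_force: [-11.3, -12.1, 35.4]
grip_width: 0.155
```

Seated, as B was. One last press, then release and rise.

Request:
move_arm:
  moves:
    - [0,0,0,0,0,0.002,0.01]
    - [0,0,0,0,0,0.002,0.01]
    - [0,0,0,0,0,-0.004,0.01]
    - [0,0,0,0,0,-0.004,0.03]
    - [0,0,0,0,0,-0.004,0.03]
    - [0,0,0,0,0,-0.004,0.03]
    - [0,0,0,0,0,-0.004,0.03]
    - [0,0,0,0,0,-0.03,0.035]
    - [0,0,0,0,0,-0.07,0.035]
    - [0,0,0,0,0,-0.115,0.035]
  grip_force: 40

```text
clock: 19.6
position: [0.5278, 0.2734, 0.1492]
ee_rot: [0.709, 0.705, -0.001, -0.001]
ft_force: [0.8, -0.2, 1.0]
grip_width: 0.404
```

```bash
python3 w.py pC .5285 .2737 0 >/dev/null; python3 n.py .441 -.126 .14 -7.2
```

```text
19.65 [0.5303 0.2761 0.1574] turn [ 0.1 -0.5 96.9] shift [-0.4027 -0.0872  0.0151]
```

Request:
move_arm:
  moves:
    - [0,0,4,-0.02,-0.004,0,0.04]
    - [0,0,97,-0.401,-0.088,0.01,0.05]
    - [0,0,97,-0.401,-0.088,0.01,0.05]
    - [0,0,97,-0.401,-0.088,0.01,0.05]
    - [0,0,97,-0.401,-0.088,0.01,0.05]
    - [0,0,97,-0.401,-0.088,0.01,0.05]
    - [0,0,97,-0.401,-0.088,0.01,0.05]
    - [0,0,97,-0.401,-0.088,0.01,0.05]
    - [0,0,97,-0.401,-0.088,0.01,0.05]
    - [0,0,97,-0.401,-0.088,0.01,0.05]

```text
clock: 20.65
position: [0.4362, -0.1325, 0.1384]
ee_rot: [0.998, 0.065, -0.0, 0.001]
ft_force: [-1.1, 1.0, -0.8]
grip_width: 0.587
```

Request:
move_arm:
  moves:
    - [0,0,0,0,0,0,0.05]
    - [0,0,0,0,0,0,0.05]

```text
clock: 20.85
position: [0.4383, -0.1259, 0.1388]
ee_rot: [0.997, 0.075, 0.0, -0.0]
ft_force: [0.4, -0.1, 0.7]
grip_width: 0.584
```

```bash
python3 n.py .441 -.126 .12 -7.2;python3 wk.py .441 -.126 -97.2; python3 n.py .441 -.126 .12 -7.2
```

```text
20.85 [ 0.4383 -0.1259  0.1388] turn [-0.  -0.  15.8] shift [0.0027 0.0005 0.0188]
mid [ 0.4415 -0.1246] yaw -96.77053986618684 handle len to head edge 0.11325095083957913 width 0.0177496340174331
pos [ 0.4383 -0.1259  0.1388] corrected mid [ 0.4432 -0.1244]
20.9 [ 0.4383 -0.1257  0.1389] turn [-0.  -0.  15.9] shift [0.0026 0.0007 0.0189]
```

Request:
move_arm:
  moves:
    - [0,0,8,0.0025,0,0.02,0.05]
    - [0,0,15.6,0.0025,0,0.05,0.05]
    - [0,0,15.6,0.0025,0,0.09,0.05]
    - [0,0,15.6,0.0025,0,0.12,0.05]
    - [0,0,15.6,0.0025,0,0.133,0.05]
    - [0,0,15.6,0.0025,0,0.133,0.01]
    - [0,0,15.6,0.0025,0,0.133,0.01]
    - [0,0,15.6,0.0025,0,0.133,0.01]
    - [0,0,15.6,0.0025,0,0.133,0.01]
    - [0,0,15.6,0.0025,0,0.133,0.01]
  grip_force: 100

```text
clock: 21.9
position: [0.4418, -0.1264, 0.0077]
ee_rot: [0.998, -0.063, 0.001, 0.0]
ft_force: [-1.6, 3.0, 7.8]
grip_width: 0.157
```

```bash
python3 n.py .53 .3277 .16 -90.5
```

```text
21.9 [ 0.4418 -0.1264  0.0077] turn [-0.1 -0.2 83.2] shift [ 0.0304 -0.4615 -0.1526]
```

Request:
move_arm:
  moves:
    - [0,0,0,0,0,-0.02,0.01]
    - [0,0,0,0,0,-0.06,0.01]
    - [0,0,5,0,-0.02,-0.1,0.01]
    - [0,0,83.2,0.03,-0.461,-0.15,0.01]
    - [0,0,83.2,0.03,-0.461,-0.15,0.01]
    - [0,0,83.2,0.03,-0.461,-0.15,0.01]
    - [0,0,83.2,0.03,-0.461,-0.15,0.01]
    - [0,0,83.2,0.03,-0.461,-0.15,0.01]
    - [0,0,83.2,0.03,-0.461,-0.15,0.01]
    - [0,0,83.2,0.03,-0.461,-0.15,0.01]

```text
clock: 22.9
position: [0.5015, 0.179, 0.1404]
ee_rot: [0.853, -0.521, 0.001, -0.001]
ft_force: [0.6, -0.2, -0.7]
grip_width: 0.157
```

Request:
move_arm:
  moves:
    - [0,0,0,0,0,0,0.01]
    - [0,0,0,0,0,0,0.01]

```text
clock: 23.1
position: [0.5009, 0.1791, 0.1399]
ee_rot: [0.856, -0.517, 0.0, -0.001]
ft_force: [-0.5, -0.2, -1.7]
grip_width: 0.162
```

```bash
python3 w.py hD .5 .2 0 >/dev/null; python3 - <<'E'
import numpy as np
im=np.load("pics/hD.npy")
for r in range(168,192,2): print(r,im[r,316])
E
python3 n.py .531 .3277 .12 -90.5
```

```text
168 [117  62  33]
170 [110  59  28]
172 [123  76  36]
174 [149 107  46]
176 [158 114  49]
178 [180 132  55]
180 [250 219 102]
182 [248 213  96]
184 [247 209  93]
186 [247 209  92]
188 [247 208  91]
190 [247 209  92]
23.15 [0.501  0.1775 0.1395] turn [-0.1 -0.  28.1] shift [-0.1193 -0.0961  0.0195]
```

Request:
move_arm:
  moves:
    - [0,0,8,-0.03,-0.024,0,0.01]
    - [0,0,16,-0.062,-0.048,0,0.01]
    - [0,0,24,-0.094,-0.073,0,0.01]
    - [0,0,28.1,-0.121,-0.0935,0.01,0.01]
    - [0,0,28.1,-0.121,-0.0935,0.025,0.01]
    - [0,0,28.1,-0.121,-0.0935,0.025,0.01]
    - [0,0,28.1,-0.121,-0.0935,0.025,0.01]
    - [0,0,28.1,-0.121,-0.0935,0.025,0.01]

```text
clock: 23.95
position: [0.529, 0.3265, 0.1149]
ee_rot: [-0.703, 0.712, -0.0, 0.0]
ft_force: [0.2, -0.2, 0.4]
grip_width: 0.157
```

```bash
python3 n.py .528 .3277 .052 -90.5; python3 w.py rD .528 .3277 179.5 >/dev/null;  python3 n.py .528 .3277 .052 -90.5
```

```text
23.95 [0.529  0.3265 0.1149] turn [-0.1 -0.  -0.2] shift [-0.0012  0.0011  0.0629]
24.0 [0.5289 0.3268 0.1149] turn [-0.1  0.  -0.2] shift [-0.0009  0.001   0.0629]
```

View pics/rD.png

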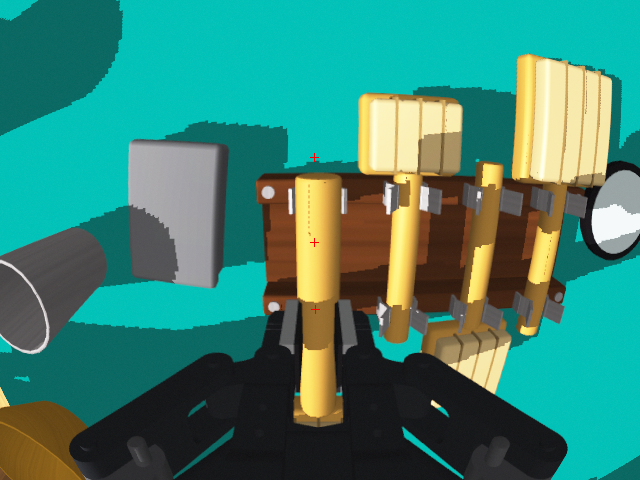

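A, B and C are seated with alternating heads. D's handle at column 318 is centred between its clip prongs at columns 291 and 345. Pressing D in.

Request:
move_arm:
  moves:
    - [0,0,0,-0.0005,0,0.02,0.01]
    - [0,0,0,-0.0005,0,0.04,0.01]
    - [0,0,0,-0.0005,0,0.055,0.01]
    - [0,0,0,-0.0005,0,0.064,0.01]
    - [0,0,0,-0.0005,0,0.071,0.01]
    - [0,0,0,-0.0005,0,0.078,0.01]
    - [0,0,0,-0.0005,0,0.078,0.01]

```text
clock: 24.7
position: [0.529, 0.3279, 0.0375]
ee_rot: [-0.703, 0.711, -0.001, 0.0]
ft_force: [-2.9, -7.2, 13.7]
grip_width: 0.162
```

Request:
move_arm:
  moves:
    - [0,0,0,0,0,0.002,0.01]
    - [0,0,0,0,0,0.003,0.01]
    - [0,0,0,0,0,0.003,0.01]

```text
clock: 25.0
position: [0.5291, 0.328, 0.0373]
ee_rot: [-0.703, 0.711, -0.002, 0.0]
ft_force: [-12.6, -14.0, 40.0]
grip_width: 0.162
```

Request:
move_arm:
  moves:
    - [0,0,0,0,0,0.0015,0.01]
    - [0,0,0,0,0,0.0015,0.01]
    - [0,0,0,0,0,-0.004,0.01]
    - [0,0,0,0,0,-0.004,0.03]
    - [0,0,0,0,0,-0.004,0.03]
    - [0,0,0,0,0,-0.004,0.03]
    - [0,0,0,0,0,-0.004,0.03]
    - [0,0,0,0,0,-0.03,0.035]
    - [0,0,0,0,0,-0.07,0.035]
    - [0,0,0,0,0,-0.115,0.035]
  grip_force: 40

```text
clock: 26.0
position: [0.5272, 0.3285, 0.1481]
ee_rot: [-0.703, 0.711, 0.001, -0.001]
ft_force: [1.3, 0.5, -0.2]
grip_width: 0.411
```

Request:
move_arm:
  moves:
    - [0,0,0,0.04,0.02,-0.03,0.035]
    - [0,0,0,0.082,0.06,-0.06,0.035]
    - [0,0,0,0.082,0.08,-0.08,0.035]
    - [0,0,0,0.082,0.08,-0.08,0.035]
    - [0,0,0,0.082,0.08,-0.08,0.035]
    - [0,0,0,0.082,0.08,-0.08,0.035]

```text
clock: 26.6
position: [0.4474, 0.2476, 0.2272]
ee_rot: [-0.703, 0.711, 0.0, -0.0]
ft_force: [-0.4, 0.3, -1.3]
grip_width: 0.411
```

```bash
python3 s.py; python3 w.py fin .528 .2467 179.5 >/dev/null; python3 s.py; python3 - <<'E'
import cv2
im=cv2.imread("pics/fin.png"); cv2.imwrite("pics/finc.png",cv2.resize(im[60:380,120:520],(800,600),interpolation=cv2.INTER_CUBIC))
E
```

```text
26.6 [0.4474 0.2476 0.2272] yaw -90.62780348883143 tilt z [-0.0008  0.0003 -1.    ] [-0.3625  0.3293 -1.2671] 35.13318588817238
26.65 [0.4473 0.2477 0.2269] yaw -90.61403263971258 tilt z [-0.0017  0.0004 -1.    ] [ 0.261   0.0584 -0.0066] 34.90896637881822
```

```bash
cat > f.py <<'E'
from h import *
import pickle
p=pickle.load(open("pics/fin.p","rb")); im=np.load("pics/fin.npy")
H=cv2.cvtColor(im,cv2.COLOR_RGB2HSV); b=cv2.inRange(H,(8,100,60),(32,255,255))>0; teal=cv2.inRange(H,(80,80,20),(98,255,255))>0
def samp(m,P): 
    u=proj(p,P,True).round().astype(int); return m[u[:,1].clip(0,479),u[:,0].clip(0,639)]
xs=np.arange(.36,.70,.0005)
for nm,y,sg in (('A',.1657,1),('B',.2197,-1),('C',.2737,1),('D',.3277,-1)):
    # handle centre across, at the middle and both sides
    cs=[]
    for x in (.50,.528,.553):
        ys=np.arange(y-.02,y+.02,.0003); k=samp(b,np.c_[0*ys+x,ys,0*ys+.039]); cs.append((ys[k].mean(),np.ptp(ys[k])))
    cy=cs[1][0]
    out=[]
    for z in (.039,):
        k=samp(b,np.c_[xs,0*xs+cy,0*xs+z]); out.append((xs[k].min(),xs[k].max()))
    # head front edge, beside the handle
    he=[]
    for dy in (-.018,.018):
        k=samp(b,np.c_[xs,0*xs+cy+dy,0*xs+.036]); v=xs[k]; he.append((v.min() if sg>0 else v.max()) if k.any() else np.nan)
    print(nm,'y',np.round(cs,4).tolist(),'bamboo x',np.round(out,4).tolist(),'head edge',np.round(he,4))
for y in (.1927,.2467,.3007):
    k=samp(teal,np.c_[xs,0*xs+y,0*xs+.03]); q=xs[~k]; q=q[(q>.46)&(q<.60)]; kk=q[np.r_[True,np.diff(q)<.001]]
    print('rack edge y',y, kk.min(),kk.max(),(kk.min()+kk.max())/2)
E
python3 f.py
```

```text
A y [[0.1656, 0.0399], [0.1592, 0.027], [0.1656, 0.0399]] bamboo x [[0.463, 0.5865]] head edge [0.4925 0.495 ]
B y [[0.2196, 0.0399], [0.217, 0.0399], [0.2178, 0.0399]] bamboo x [[0.4565, 0.591]] head edge [0.5625 0.574 ]
C y [[0.2737, 0.0399], [0.2687, 0.0399], [0.2733, 0.0399]] bamboo x [[0.4655, 0.5885]] head edge [0.411 0.494]
D y [[0.3267, 0.0372], [0.3277, 0.0399], [0.3277, 0.0399]] bamboo x [[0.4465, 0.5915]] head edge [0.5745 0.5635]
rack edge y 0.1927 0.4600000000000001 0.5995000000000001 0.5297500000000002
rack edge y 0.2467 0.4600000000000001 0.5995000000000001 0.5297500000000002
rack edge y 0.3007 0.4600000000000001 0.5995000000000001 0.5297500000000002
```

```bash
cat >> f.py <<'E'
print('---')
for y in (.147,.1927,.2467,.3007,.347):
    k=samp(teal,np.c_[xs,0*xs+y,0*xs+.03]).astype(int); j=np.nonzero(np.diff(k))[0]; print(y,[(round(xs[i],4),int(k[i+1])) for i in j])
b2=(H[:,:,2]>185)&(H[:,:,0]<35)&(H[:,:,1]>60)
for nm,y in (('A',.164),('B',.218),('C',.272),('D',.326)):
    for x in (.50,.528,.553):
        ys=np.arange(y-.02,y+.02,.0003); k=samp(b2,np.c_[0*ys+x,ys,0*ys+.039]); print(nm,x,(ys[k].min().round(4),ys[k].max().round(4)) if k.any() else None, end=' ')
    k=samp(teal,np.c_[xs,0*xs+y,0*xs+.045]).astype(int); j=np.nonzero(np.diff(k))[0]; print('teal',[(round(xs[i],4),int(k[i+1])) for i in j])
# head front edges: bright/teal along lines 24 mm beside the axis
for nm,y in (('A',.164),('B',.218),('C',.272),('D',.326)):
    for dy in (-.022,.022):
        k=samp(teal,np.c_[xs,0*xs+y+dy,0*xs+.036]).astype(int); j=np.nonzero(np.diff(k))[0]; print(nm,dy,[(round(xs[i],4),int(k[i+1])) for i in j])
E
python3 f.py | sed -n '/---/,$p'
```

```text
---
0.147 [(np.float64(0.4765), 0), (np.float64(0.577), 1), (np.float64(0.578), 0)]
0.1927 [(np.float64(0.4035), 0), (np.float64(0.476), 1), (np.float64(0.4795), 0), (np.float64(0.5755), 1), (np.float64(0.579), 0)]
0.2467 [(np.float64(0.4045), 0), (np.float64(0.475), 1), (np.float64(0.48), 0), (np.float64(0.5755), 1), (np.float64(0.5805), 0), (np.float64(0.6325), 1)]
0.3007 [(np.float64(0.4465), 0), (np.float64(0.475), 1), (np.float64(0.481), 0), (np.float64(0.576), 1), (np.float64(0.5825), 0), (np.float64(0.632), 1)]
0.347 [(np.float64(0.4435), 0), (np.float64(0.476), 1), (np.float64(0.478), 0), (np.float64(0.5795), 1)]
A 0.5 None A 0.528 (np.float64(0.1572), np.float64(0.1716)) A 0.553 (np.float64(0.1566), np.float64(0.171)) teal [(np.float64(0.463), 0)]
B 0.5 (np.float64(0.2124), np.float64(0.2256)) B 0.528 (np.float64(0.2124), np.float64(0.2253)) B 0.553 (np.float64(0.2115), np.float64(0.2253)) teal [(np.float64(0.4085), 0), (np.float64(0.591), 1)]
C 0.5 (np.float64(0.2685), np.float64(0.2796)) C 0.528 (np.float64(0.2679), np.float64(0.2799)) C 0.553 (np.float64(0.2673), np.float
[... 519 characters left out ...]
loat64(0.5745), 1), (np.float64(0.579), 0), (np.float64(0.69), 1)]
B 0.022 [(np.float64(0.4055), 0), (np.float64(0.476), 1), (np.float64(0.4805), 0), (np.float64(0.575), 1), (np.float64(0.583), 0), (np.float64(0.6265), 1)]
C -0.022 [(np.float64(0.4095), 0), (np.float64(0.4725), 1), (np.float64(0.4805), 0), (np.float64(0.575), 1), (np.float64(0.5795), 0), (np.float64(0.6305), 1)]
C 0.022 [(np.float64(0.4815), 0), (np.float64(0.5745), 1), (np.float64(0.58), 0), (np.float64(0.6315), 1)]
D -0.022 [(np.float64(0.445), 0), (np.float64(0.477), 1), (np.float64(0.482), 0), (np.float64(0.5755), 1)]
D 0.022 [(np.float64(0.445), 0), (np.float64(0.477), 1), (np.float64(0.478), 0), (np.float64(0.579), 1)]
```

```bash
python3 -c "
from h import *
print(manip.hand_in()); o=manip.get_obs(); print(o['clock'],o['ft_force'])"
```

```text
the job is handed in; nothing more can be done
None
the job is handed in; nothing more can be done
```

I clipped all four bamboo brushes onto the rack, bristles up, and handed the job in at about 27 s of the 72 s allowed. The order runs from the longest (A) at the mirror end through B and C to the shortest (D) at the soap-box end. The heads alternate +x, −x, +x, −x.

**Seating:** Each handle was pressed until it stopped moving, with at least 35 N on the wrist. The highest reading I saw was 76 N, on A. Each gripper height was 29–30 mm above where that handle was picked up, against 30 mm expected, so all four should be fully home in both clips.

**Centring:** In the last wrist picture, handle mid-points against the rack centre line were about −2.5 mm for A, +2 mm for B, −1 mm for C and +2 mm for D. Free-end and head-edge readings differed by about 1 mm.

**What I could not check by eye:** The 12-picture limit was used up, so D's final state was checked only by numbers and contact forces, not looked at. A first automatic check mistook the rack's wood for bamboo, and I replaced it with edge measurements. The top and wrist cameras disagreed by 2–3 mm along the handles, and I followed the wrist camera. I did not move anything else on purpose and saw no sign that anything else had shifted.

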